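# Scan the order ticket, then pack the cake decorations

## Robot

A 7-joint arm with a two-finger parallel gripper is mounted at the origin on the work surface. World frame = base frame: x ahead of the robot, y to its left, z up, the work surface at z = 0. Lengths are in m, angles in rad, forces in N, time in s.
With the tool pointing down it reaches from about 0.425 to 0.925 m from the base axis. Payload 6.8 kg.
Tool frame: the origin (TCP) lies at the very end of the fingers, on their centre line; the grasp point (between the pads) lies 19 mm behind it (bot.grasp_offset is the distance from the TCP to the grasp point, in m); z points along the fingers, y is the direction in which the jaws open and shut (so a half turn about z gives the same grasp; the last joint's range is limited). The gripper opens to 85 mm and grips with 20 to 120 N. Pads are 22 mm wide; open, the fingers measure 114 mm over their backs; the gripper's body (76 mm by 85 mm) begins 54 mm behind the grasp point. The pads swing forward as they close: fully open they stand 13 mm farther back than shut.
Start: joints at [1.131, 0.477, 0.022, 1.555, -0.011, 1.109, -0.083], TCP at [0.22, -0.638, 0.231] pointing down, gripper open.
Joint ranges: [-2.96, 2.96], [-0.34, 2.1], [-1.41, 1.46], [0.24, 2.44], [-1.37, 4.51], [0.17, 1.92], [-2.96, 2.96]. Speed limits (rad/s): [2.39, 2.39, 3.14, 3.14, 3.14, 3.14, 3.14].

## Interface

Orientations are given as a unit quaternion [w, x, y, z].
In Python, from station import monitor, cams, bot, finder gives the robot as it stands.
- The arm moves only by the tool jog_arm, never from a script. Its argument "plan" is a list of rows, each an object of numbers: "x", "y", "z": the shift along the tool's x, y, z as a fraction of full scale; "wx", "wy", "wz": the turn, a rotation vector about the tool's x, y, z as a fraction of full scale. A call has 1 to 12 rows; each row is the pose to reach, as a shift and turn from the pose measured when the call began, along the tool's axes at that moment, turning the shorter way round; what a row does not reach only later rows make up. Full scale, the value 1, is 20 cm for a shift and 180 degrees for a turn. A row lasts 1/12 s, in which the tool goes at most 41.7 mm and 7.16 degrees, less where a joint would pass 70% of its speed; a pose out of reach is approached as far as the arm can. A call with a number of a shift or a turn outside -1 to 1 is refused whole. A call with a gripper value outside its range is refused whole. "hand" is the opening, from -1 (shut) to 1 (fully open), set as the call begins (left out, the last holds). The fingers move at their own pace and stop on an object; "grip_force" is the grip in N (left out, the last holds). Time passes only in rows, so rows that repeat a pose let the fingers close. It gives the time, the measured TCP pose, the force and the opening at its end, in the units of the state.
- monitor.get_obs(): the state, without advancing time (a new reading comes with each control period).
- cams.read_camera(name): name is "scene" or "side" or "wrist"; returns the picture (384x512x3 uint8, red, green, blue); there is no depth.
- cams.get_calibration(name): a dict with "fx", "fy", "cx", "cy" (pixels), "distortion" ([k1, k2, p1, p2, k3] as OpenCV has them; the pictures are not rectified), "extrinsics" (4x4, takes a point from world to camera coordinates). Camera axes: x right, y down, z forward; pixel columns grow to the right and rows downward; lengths in m; the calibration is good to about 2 mm. A picture is of the moment at which its call begins: read the wrist's pose just before it. get_calibration takes no time and is no camera call; for the wrist camera it gives the pose at the moment of the call.
- bot.hand_in(): hands the job in, once; it reports no verdict.
Trained networks look in the newest picture that a camera, given by its name, has taken for a name from the list of things; names that differ only in an ending like _2 or _b are one class to them, and where a whole thing is asked for, a point or a joint stands for the part that bears it (a point fixed in the world has none). Each returns a list of dicts, best first, with "confidence" (0 to 1); they miss things now and then, are a little off and sometimes report something else, mostly with a low value. They report only what shows in the picture. A call takes as long as a camera call. They do not tell look-alikes from the thing itself.
- finder.find_in(camera, target): "bbox" ([left, top, width, height] in pixels, round what is visible of it).
- finder.place_of(camera, target): "location" ([column, row] in pixels: a listed point, or the origin of a listed thing).
The state is a dict: "t": time; "q": joint angles; "joint_vel": joint speeds; "joint_torque": joint torques, N m; "eef_pos": TCP position; "tool_rot": TCP orientation; "contact_force": force on the tool from outside, world axes, zero at the start; "torque": the same for the moment, N m; "gripper_width": opening from 0.0 (shut) to 1.0 (fully open).
Only numpy, scipy, OpenCV 4.12 (cv2) and the standard library are available. Lean on these libraries where they do the work, as an engineer would, in place of code of your own. Each camera call takes 0.05 s, during which the arm holds its last target. There are 200 camera calls.

## Task

Book and pack this cake order: take the barcode scanner off its charging pad, aim it squarely at the middle of the red-bordered ticket on the sloping stand with its window about 9 cm away, hold it still there for two seconds, and stand it back in the middle of its pad. Only then set the gold spire that stands by itself on the table down in the yellow crate, and the white turret from the table in the blue crate, beside the one already there, both standing upright on the crate floor. Put everything down gently and leave the other things on the table where they are.

Things in the scene. Friction and masses are not known exactly. Their poses are not given: they have to be found in the camera images.
- scanner: barcode scanner standing face down on its pad: black head 56 x 56 mm, 30 mm tall, reading window in its flat underside; black neck 36 mm square up to 40 mm; straight blue handle 28 x 28 mm from 40 to 124 mm, sides along x and y. About 0.22 kg, centre of mass about 50 mm up. Origin: centre of the window (underside); z runs up the handle; the beam leaves the window along -z.
- scanner_focus (a point): point on the scanner's beam 90 mm straight out of the window (along the scanner's -z), where it reads best; it moves with the scanner
- pad: round black charging pad, 110 mm across, 12 mm thick, fixed to the table; origin at the centre of its underside, top at z = 12 mm
- ticket: red-bordered barcode ticket, 78 x 98 mm white paper with black bars, on a fixed white sloping stand 120 mm wide; origin at the centre of its face, 69 mm above the table; z: outward normal, 35 degrees from vertical, leaning to the robot's side; x runs up the slope, y across. The stand's top edge is 102 mm above the table.
- cone: gold cake spire to be packed: cone 64 mm across at the foot, narrowing to 24 mm at 78 mm up; from there a plain round wooden dowel 20 mm across rises to 125 mm, the place to grip it. Mass about 0.12 kg. Origin: centre of the underside, z up.
- turret: white round icing turret to be packed: cylinder 54 mm across with battlements, 113 mm tall (the solid part 104 mm). Mass about 0.15 kg. Origin: centre of the underside, z up.
- crate_cones: yellow open crate for gold spires, fixed: 220 mm (x) by 160 mm (y), 55 mm tall, walls and floor 5 mm; origin at the centre of its underside. A like spire is already fixed in it at x = +60 mm, y = 0; the rest is empty (middle of the free space: x = -45 mm, y = 0).
- crate_turrets: blue open crate for white turrets, fixed: the same size and axes as the yellow one; a white turret is already fixed in it at x = +60 mm, y = 0; the middle of the free space is x = -45 mm, y = 0.
- dropper: amber glass dropper bottle with black cap, 36 mm across, 85 mm tall; a bystander, origin at the centre of its underside
- colour_jar: small white jar with red cap, 48 mm across, 60 mm tall; a bystander, origin at the centre of its underside
- pastry_brush: pastry brush with a wooden handle, 160 mm long, lying flat; a bystander, origin at its middle on the table
- cutter: green cutter ring, 80 mm across, 30 mm tall; a bystander, origin at the centre of its underside
- cake_dummy: plain white cake drum, 100 mm across, 70 mm tall; a bystander, origin at the centre of its underside
- luster_tub: white tub with a paper label, 64 mm across, 80 mm tall; a bystander, origin at the centre of its underside
There are look-alikes about, which are no part of the job. Leave any green, purple or turquoise look-alike of the turret alone.

How it is judged:
On the way, in this order (a step that is already met when the one before it is completed fails the run):
1. held scanner still for 1.2 s, its focus point within 22 mm of the ticket centre along ticket x and y and 40 mm along z, beam within 0.26 rad of the normal (under 0.03 m/s, 0.2 rad/s) (x of scanner_focus in the frame of ticket between -0.022 and 0.022 m and y of scanner_focus in the frame of ticket between -0.022 and 0.022 m and z of scanner_focus in the frame of ticket between -0.04 and 0.04 m and angle between the z axis of scanner and the z axis of ticket, either way round below 0.26 rad and contact force between the fingers and scanner above 1 N and linear speed of scanner below 0.03 m/s and angular speed of scanner below 0.2 rad/s), for 1.2 s.
2. the scanner is back upright on its pad (within 30 mm of its centre, upright within 0.1 rad), released and at rest (horizontal distance between scanner and pad below 0.03 m and z of scanner in the frame of pad below 0.018 m and angle between scanner's own z axis and vertical below 0.1 rad and contact force between the fingers and scanner below 0.1 N and linear speed of scanner below 0.03 m/s and angular speed of scanner below 0.2 rad/s), for 0.2 s.
At the end, for the whole second after the job is handed in: The scanner stands at rest and released on its pad (centres within 30 mm, upright within 0.1 rad); the gold spire stands on the floor of the yellow crate and the white turret on the floor of the blue crate, each upright within 0.12 rad (foot within 7 mm of the crate floor) and at rest (all of step 2 and x of cone in the frame of crate_cones between -0.1 and 0.1 m and y of cone in the frame of crate_cones between -0.07 and 0.07 m and z of cone in the frame of crate_cones below 0.012 m and angle between each of cone, turret's own z axis and vertical below 0.12 rad and linear speed of each of cone, turret below 0.03 m/s and angular speed of each of cone, turret below 0.2 rad/s and x of turret in the frame of crate_turrets between -0.1 and 0.1 m and y of turret in the frame of crate_turrets between -0.07 and 0.07 m and z of turret in the frame of crate_turrets below 0.012 m); the robot touches nothing.
It fails at once if the spire or turret is moved (over 40 mm) before the scanner is back on its pad (distance between scanner and pad above 0.05 m and distance of any of cone, turret from where it was at the start of the episode above 0.04 m).
It fails at once if scanner, spire or turret is dropped or thrown (over 0.6 m/s outside the fingers) ((contact force between the fingers and scanner below 0.1 N and linear speed of scanner above 0.6 m/s) or (contact force between the fingers and cone below 0.1 N and linear speed of cone above 0.6 m/s) or (contact force between the fingers and turret below 0.1 N and linear speed of turret above 0.6 m/s)).
It fails at once if a bystander is moved by more than 30 mm (distance of any of dropper, colour_jar, pastry_brush, cutter, cake_dummy, luster_tub from where it was at the start of the episode above 0.03 m).
It also fails if it takes over 72 s, if anything falls off the work surface, if the arm or the gripper's body presses on something with over 40 N, if the wrist force passes 120 N, or if a joint passes its speed limit or range.

## Working session

There is one attempt and no reset: what is moved stays moved. The work goes in short steps, Python scripts to look and compute and a tool call to move; the robot and the scene stay as the last step left them, time stands still between calls to the robot, and variables do not carry over. Pictures are saved under pics/ and viewed, about 8 in all and at most 12, crops included, and the job is handed in when it is done.

Besides the shell and the picture viewer there is one more tool, called after "Request:" as name([rows], argument=value, ...), one row to a line, values as JSON. jog_arm: Moves the arm, as the interface text tells. Shift numbers are shares of 20 cm and turn numbers shares of 180 degrees, none past 1 either way. Its arguments: {"type":"object","properties":{"plan":{"type":"array","items":{"type":"object","properties":{"x":{"type":"number","minimum":-1,"maximum":1},"y":{"type":"number","minimum":-1,"maximum":1},"z":{"type":"number","minimum":-1,"maximum":1},"wx":{"type":"number","minimum":-1,"maximum":1},"wy":{"type":"number","minimum":-1,"maximum":1},"wz":{"type":"number","minimum":-1,"maximum":1}}}},"hand":{"type":"number"},"grip_force":{"type":"number"}},"required":["plan"]}

```bash
ls; mkdir -p pics; cat > h.py <<'E'
import numpy as np, cv2
from scipy.spatial.transform import Rotation as R
from station import monitor, cams, bot, finder
def ray(cam,px,cal=None):
    c=cal or cams.get_calibration(cam)
    K=np.array([[c['fx'],0,c['cx']],[0,c['fy'],c['cy']],[0,0,1]])
    u=cv2.undistortPoints(np.array([[px]],float),K,np.array(c['distortion'],float))[0,0]
    E=np.array(c['extrinsics']);Rm=E[:3,:3];o=-Rm.T@E[:3,3];d=Rm.T@np.array([u[0],u[1],1.]);return o,d/np.linalg.norm(d)
def onz(cam,px,z=0,cal=None):
    o,d=ray(cam,px,cal);return o+d*(z-o[2])/d[2]
def proj(cam,P,cal=None):
    c=cal or cams.get_calibration(cam);E=np.array(c['extrinsics'])
    K=np.array([[c['fx'],0,c['cx']],[0,c['fy'],c['cy']],[0,0,1]])
    return cv2.projectPoints(np.atleast_2d(np.array(P,float)),cv2.Rodrigues(E[:3,:3])[0],E[:3,3],K,np.array(c['distortion'],float))[0][:,0]
def snap(cam,name):
    im=cams.read_camera(cam);cv2.imwrite(f'pics/{name}.png',im[:,:,::-1]);return im
E
python3 - <<'E'
from h import *
np.set_printoptions(precision=3,suppress=True)
o=monitor.get_obs();print(o)
H=dict(scanner=0.0+.012,pad=0,ticket=.069,cone=0,turret=0,crate_cones=0,crate_turrets=0,dropper=0,colour_jar=0,pastry_brush=0,cutter=0,cake_dummy=0,luster_tub=0)
a=[]
for c in ['scene','side']:
    a.append(snap(c,c+'0'))
    print(c,ray(c,(256,192)))
    for n,z in H.items():
        for r in finder.place_of(c,n)[:3]:
            print(c,n,round(r['confidence'],2),np.round(r['location']),onz(c,r['location'],z)[:2])
print(monitor.get_obs()['t'])
E
```

```text
pics
{'t': 0.0, 'q': array([ 1.131,  0.478,  0.022,  1.556, -0.012,  1.109, -0.083]), 'joint_vel': array([ 0.001,  0.001,  0.001, -0.   ,  0.   , -0.   ,  0.   ]), 'joint_torque': array([ -0.   , -59.644,   1.608, -28.12 ,   0.012,   0.009,   0.   ]), 'eef_pos': array([ 0.22 , -0.638,  0.23 ]), 'tool_rot': array([-0.001,  0.986,  0.165, -0.   ]), 'contact_force': array([-0.527, -0.463, -0.265]), 'torque': array([ 0.   ,  0.02 , -0.015]), 'gripper_width': 0.9975176561254177}
scene (array([ 1.05 , -0.667,  0.961]), array([-0.422,  0.551, -0.72 ]))
scene scanner 0.61 [209. 229.] [ 0.482 -0.136]
scene scanner 0.56 [267. 175.] [0.472 0.139]
scene pad 0.81 [209. 234.] [ 0.489 -0.143]
scene ticket 0.76 [299. 216.] [0.673 0.02 ]
scene cone 0.67 [276. 300.] [ 0.755 -0.189]
scene cone 0.66 [267. 175.] [0.467 0.147]
scene turret 0.84 [217. 180.] [0.359 0.033]
scene turret 0.83 [146. 225.] [ 0.327 -0.232]
scene turret 0.72 [229. 153.] [0.304 0.151]
scene crate_cones 0.9 [311. 143.] [0.485 0.37 ]
scene crate_turrets 0.84 [158. 291.] [ 0.511 -0.358]
scene dropper 0.69 [316. 189.] [0.62  0.196]
sce
[... 617 characters left out ...]
43]
side cone 0.22 [124. 230.] [0.715 0.29 ]
side turret 0.93 [284. 285.] [0.311 0.139]
side turret 0.9 [297. 246.] [0.362 0.031]
side turret 0.85 [328. 220.] [ 0.355 -0.088]
side crate_cones 0.88 [159. 293.] [0.507 0.351]
side crate_turrets 0.87 [342. 141.] [ 0.508 -0.367]
side dropper 0.68 [304. 189.] [ 0.471 -0.133]
side dropper 0.55 [176. 232.] [0.612 0.205]
side colour_jar 0.87 [284. 154.] [ 0.6   -0.203]
side pastry_brush 0.64 [126. 230.] [0.712 0.287]
side pastry_brush 0.3 [281. 153.] [ 0.609 -0.2  ]
side cutter 0.77 [244. 133.] [ 0.751 -0.193]
side cutter 0.26 [176. 230.] [0.618 0.201]
side cake_dummy 0.85 [272. 121.] [ 0.73  -0.295]
side luster_tub 0.96 [147. 197.] [0.764 0.178]
1.4
```

```bash
python3 - <<'E'
import cv2
for c in ['scene','side']:
    im=cv2.imread(f'pics/{c}0.png')
    cv2.imwrite(f'pics/{c}0b.png',cv2.resize(im[90:360,90:430],(800,635))[:600])
E
```

```text
(no output)
```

View pics/scene0b.png

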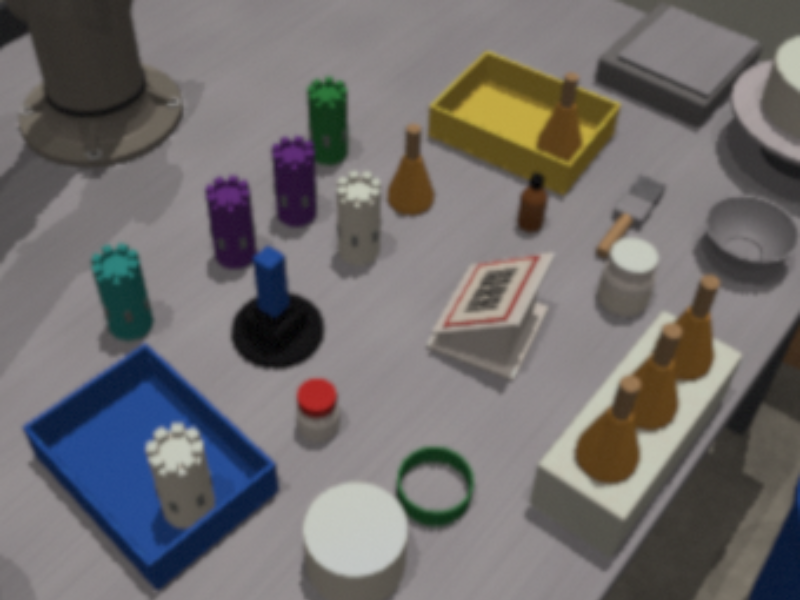

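View pics/side0b.png

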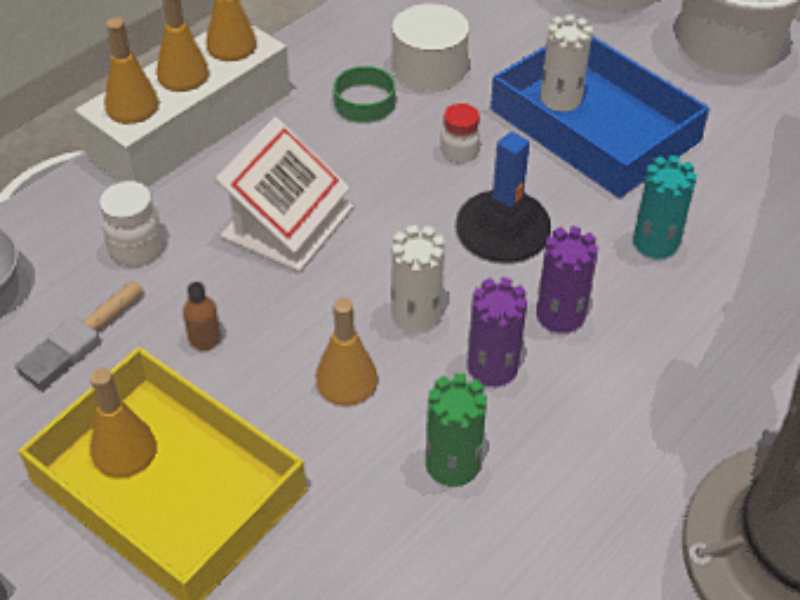

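The scene view (crop) shows the white turret at (357,225), the gold spire at (412,175), the scanner at (272,300), the ticket at (495,290), the yellow crate at the top and the blue crate at bottom left. The side view agrees. The other gold spires stand in the white rack or in the crate. Next I'll segment and triangulate.

```bash
cat >> h.py <<'E'
def tri(pts):
    A=np.zeros((3,3));b=np.zeros(3);rs=[]
    for c,p in pts:
        o,d=ray(c,p);M=np.eye(3)-np.outer(d,d);A+=M;b+=M@o;rs.append((o,d,M))
    X=np.linalg.solve(A,b);return X,max(np.linalg.norm(M@(X-o)) for o,d,M in rs)
E
cat > seg.py <<'E'
from h import *
np.set_printoptions(precision=3,suppress=True)
box={'scene':{'tk':(270,190,330,240),'hd':(193,190,217,228)},'side':{'tk':(180,138,242,200),'hd':(295,143,318,182)}}
quad={}; pts={'top':[],'bot':[]}
for c in box:
    im=cv2.imread(f'pics/{c}0.png').astype(int)
    B,G,Rr=im[...,0],im[...,1],im[...,2]
    x0,y0,x1,y1=box[c]['tk'];m=np.zeros(B.shape,np.uint8)
    m[y0:y1,x0:x1]=((Rr-G>35)&(Rr-B>25))[y0:y1,x0:x1]
    h=cv2.convexHull(cv2.findNonZero(m))
    for e in np.linspace(2,14,40):
        q=cv2.approxPolyDP(h,e,True)[:,0]
        if len(q)==4: break
    quad[c]=q.astype(float);print(c,m.sum(),q.tolist())
    x0,y0,x1,y1=box[c]['hd'];m[:]=0
    m[y0:y1,x0:x1]=((B-Rr>40))[y0:y1,x0:x1]
    p=cv2.findNonZero(m)[:,0];print('handle',p.min(0),p.max(0),p.mean(0))
    pts['top'].append((c,p.mean(0)))
print('handle centre',tri(pts['top']))
# match corners by best residual over cyclic/reflection
best=None
for rev in (1,-1):
  for k in range(4):
    q2=np.roll(quad['side'][::rev],k,0)
    X=[tri([('scene',a),('side',b)]) for a,b in zip(quad['scene'],q2)]
    s=sum(x[1] for x in X)
    if best is None or s<best[0]: best=(s,X)
X=np.array([x[0] for x in best[1]]);print('ticket corners',X,best[0],'c',X.mean(0))
print('sides',np.linalg.norm(np.roll(X,-1,0)-X,axis=1))
u,s,v=np.linalg.svd(X-X.mean(0));n=v[2]*np.sign(v[2][2]);print('normal',n,'tilt',np.degrees(np.arccos(n[2])),'az',np.degrees(np.arctan2(n[1],n[0])))
# gold spire / white turret / crates : picks
f=lambda x,y:(90+x*.425,90+y*270/635)
for nm,a,b in [('turret top',(358,184),(418,244)),('turret base',(358,250),(416,315)),('cone tip',(413,131),(343,306)),
 ('yc1',(488,56),(139,353)),('yc2',(619,108),(25,456)),('yc3',(558,186),(184,600)),('yc4',(431,112),(302,466)),
 ('bc1',(146,351),(706,113)),('bc2',(27,432),(622,191)),('bc3',(275,467),(592,40)),('bc4',(157,585),(493,90))]:
    print(nm,*tri([('scene',f(*a)),('side',f(*b))]))
E
python3 seg.py
```

```text
scene 175 [[318, 199], [305, 225], [279, 228], [293, 202]]
handle [197 195] [211 223] [204.557 208.65 ]
side 255 [[233, 166], [212, 191], [188, 168], [210, 144]]
handle [299 143] [317 177] [307.061 159.189]
handle centre (array([ 0.478, -0.142,  0.1  ]), np.float64(0.0009791470186354479))
ticket corners [[ 0.687  0.085  0.092]
 [ 0.711 -0.016  0.094]
 [ 0.643 -0.033  0.045]
 [ 0.618  0.071  0.044]] 0.0036476497440129747 c [0.665 0.027 0.069]
sides [0.104 0.086 0.106 0.085]
normal [-0.556 -0.126  0.822] tilt 34.749971792539256 az -167.23962097734142
turret top [0.463 0.029 0.113] 0.0011404749741787937
turret base [ 0.464  0.028 -0.001] 0.0009539356065117793
cone tip [0.458 0.144 0.119] 0.0010675864121871307
yc1 [0.493 0.313 0.166] 0.03429504127290428
yc2 [0.598 0.44  0.045] 0.0033284736800586927
yc3 [ 0.5    0.409 -0.149] 0.042695588366713874
yc4 [0.398 0.266 0.042] 0.0021105694903600417
bc1 [ 0.396 -0.321  0.097] 0.052072762827684985
bc2 [ 0.392 -0.372 -0.032] 0.059670700164736815
bc3 [ 0.591 -0.347  0.094] 0.06369509055184297
bc4 [ 0.633 -0.404 -0.031] 0.055184657439141735
```

Request:
jog_arm([
  {"z": -0.3},
  {"z": -0.3},
  {"z": -0.3},
], hand=1)

```text
invalid input at $.plan[0]: expected keys x, y, z, wx, wy, wz
```

```bash
cat >> h.py <<'E'
def go(p,Rt=None):
    "print shift/turn fractions from measured pose to TCP p, orientation Rt"
    o=monitor.get_obs();q=o['tool_rot'];R0=R.from_quat([q[1],q[2],q[3],q[0]])
    s=R0.inv().apply(np.array(p)-o['eef_pos'])/.2
    w=np.zeros(3) if Rt is None else (R0.inv()*Rt).as_rotvec()/np.pi
    print('t',round(o['t'],2),'tcp',np.round(o['eef_pos'],4),'shift',np.round(s,4),'turn',np.round(w,4),'grip',round(o['gripper_width'],3),'F',np.round(o['contact_force'],1))
def down(yaw):  # tool z down, tool x at yaw (rad) in world
    c,s=np.cos(yaw),np.sin(yaw);return R.from_matrix(np.array([[c,s,0],[s,-c,0],[0,0,-1]]))
E
python3 - <<'E'
from h import *
np.set_printoptions(precision=3,suppress=True)
f=lambda x,y:(90+x*.425,90+y*270/635)
for n,L in {'yellow':[((488,56),(184,600)),((558,186),(139,353)),((619,108),(25,456)),((431,112),(302,466))],
 'blue':[((146,351),(622,191)),((27,432),(706,113)),((275,467),(493,90)),((157,585),(592,40))]}.items():
    X=[tri([('scene',f(*a)),('side',f(*b))]) for a,b in L]
    for x in X: print(n,*x)
    print(np.mean([x[0] for x in X],0))
go((.44,-.14,.30),down(np.radians(12.77)))
q=monitor.get_obs()['tool_rot'];print(R.from_quat([q[1],q[2],q[3],q[0]]).as_matrix())
c=np.linalg.inv(cams.get_calibration('wrist')['extrinsics']);print('wristcam',c, monitor.get_obs()['eef_pos'])
E
```

```text
yellow [0.379 0.431 0.037] 0.0034146841139908964
yellow [0.616 0.274 0.028] 0.007636300190844649
yellow [0.598 0.44  0.045] 0.0033284736800586927
yellow [0.398 0.266 0.042] 0.0021105694903600417
[0.498 0.353 0.038]
blue [ 0.396 -0.264  0.023] 0.0019094975619937055
blue [ 0.391 -0.428  0.043] 0.0019831011126009664
blue [ 0.618 -0.29   0.036] 0.0011409202097921102
blue [ 0.602 -0.461  0.026] 0.015309814288327775
[ 0.502 -0.361  0.032]
t 1.4 tcp [ 0.22  -0.638  0.231] shift [ 1.852 -1.997 -0.343] turn [-0.    -0.     0.035] grip 0.999 F [-0.1 -0.3  0.1]
[[ 0.945  0.326  0.   ]
 [ 0.326 -0.945  0.   ]
 [ 0.    -0.    -1.   ]]
wristcam [[ 0.326 -0.907 -0.267  0.288]
 [-0.946 -0.312 -0.091 -0.614]
 [-0.     0.282 -0.959  0.374]
 [ 0.     0.     0.     1.   ]] [ 0.22  -0.638  0.231]
```

Request:
jog_arm([
  {"x": 0.1,"y": -0.1,"z": -0.1,"wx": 0,"wy": 0,"wz": 0},
  {"x": 0.25,"y": -0.26,"z": -0.2,"wx": 0,"wy": 0,"wz": 0},
  {"x": 0.4,"y": -0.42,"z": -0.34,"wx": 0,"wy": 0,"wz": 0},
  {"x": 0.54,"y": -0.57,"z": -0.34,"wx": 0,"wy": 0,"wz": 0},
  {"x": 0.68,"y": -0.72,"z": -0.34,"wx": 0,"wy": 0,"wz": 0},
  {"x": 0.82,"y": -0.87,"z": -0.34,"wx": 0,"wy": 0,"wz": 0},
  {"x": 0.93,"y": -1.0,"z": -0.34,"wx": 0,"wy": 0,"wz": 0},
], hand=1, grip_force=50)

```text
t: 1.98
eef_pos: [0.3293, -0.3918, 0.2999]
tool_rot: [0.001, 0.986, 0.165, 0.0]
contact_force: [0.8, -0.5, -0.4]
gripper_width: 0.999
```

Request:
jog_arm([
  {"x": 0.14,"y": -0.15,"z": 0,"wx": 0,"wy": 0,"wz": 0},
  {"x": 0.28,"y": -0.3,"z": 0,"wx": 0,"wy": 0,"wz": 0},
  {"x": 0.42,"y": -0.45,"z": 0,"wx": 0,"wy": 0,"wz": 0},
  {"x": 0.56,"y": -0.6,"z": 0,"wx": 0,"wy": 0,"wz": 0.02},
  {"x": 0.7,"y": -0.75,"z": 0,"wx": 0,"wy": 0,"wz": 0.035},
  {"x": 0.84,"y": -0.9,"z": 0,"wx": 0,"wy": 0,"wz": 0.035},
  {"x": 0.92,"y": -1.0,"z": 0,"wx": 0,"wy": 0,"wz": 0.035},
  {"x": 0.92,"y": -1.0,"z": 0,"wx": 0,"wy": 0,"wz": 0.035},
  {"x": 0.92,"y": -1.0,"z": 0,"wx": 0,"wy": 0,"wz": 0.035},
])

```text
t: 2.73
eef_pos: [0.4386, -0.1414, 0.2999]
tool_rot: [0.001, 0.994, 0.113, 0.001]
contact_force: [-0.5, -0.7, 0.3]
gripper_width: 0.997
```

```bash
python3 - <<'E'
from h import *
cal=cams.get_calibration('wrist')
im=snap('wrist','w1')
go((.477,-.14,.30))
np.set_printoptions(precision=3,suppress=True)
print(proj('wrist',[[.477,-.14,.136],[.477,-.14,.052],[.477,-.14,.012],[.464,.028,.113],[.458,.144,.12]],cal))
print(np.linalg.inv(cal['extrinsics']), monitor.get_obs()['eef_pos'],{k:cal[k] for k in cal if k!='extrinsics'})
E
```

```text
t 2.78 tcp [ 0.4381 -0.143   0.2998] shift [ 0.1932  0.0285 -0.0007] turn [0. 0. 0.] grip 1.002 F [ 0.5  0.5 -0.5]
[[263.367 144.9  ]
 [261.883 138.211]
 [261.375 135.925]
 [122.114 122.307]
 [ 24.207 107.257]]
[[ 0.224 -0.935 -0.274  0.509]
 [-0.975 -0.214 -0.064 -0.125]
 [ 0.001  0.281 -0.96   0.443]
 [ 0.     0.     0.     1.   ]] [ 0.438 -0.143  0.3  ] {'fx': 274.54338369807573, 'fy': 274.54338369807573, 'cx': 256.6524994976929, 'cy': 193.08981908828395, 'distortion': array([-0.057,  0.   ,  0.   ,  0.   ,  0.   ])}
```

View pics/w1.png

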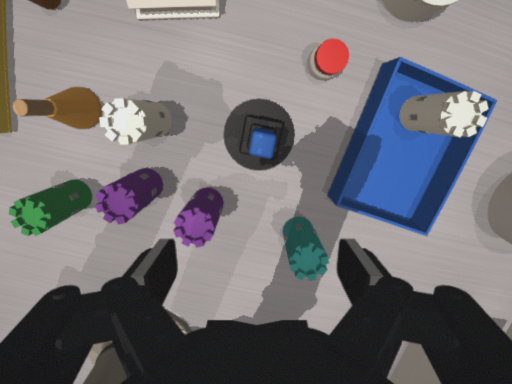

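The wrist view shows the blue handle top at (263,145) on the pad at (260,133), where the projection put it. It also shows the white turret top at (124,121), the spire tip at (20,107), and the blue crate rim corners at (400,60), (494,100), (428,233) and (331,193).

```bash
python3 - <<'E'
from h import *
np.set_printoptions(precision=4,suppress=True)
cal=cams.get_calibration('wrist')
im=cv2.imread('pics/w1.png').astype(int);B,G,Rr=im[...,0],im[...,1],im[...,2]
m=np.zeros(B.shape,np.uint8);m[120:165,240:290]=((B-Rr>50)&(B>110))[120:165,240:290]
p=cv2.findNonZero(m)
r=cv2.minAreaRect(p);bx=cv2.boxPoints(r);print(m.sum(),r)
W=np.array([onz('wrist',q,.136,cal)[:2] for q in bx]);print(W,W.mean(0),'sides',np.linalg.norm(np.roll(W,-1,0)-W,axis=1))
for a,b in zip(W,np.roll(W,-1,0)): print('edge az',np.degrees(np.arctan2(*(b-a)[::-1])))
# pad: dark disc
g=im.max(2);m=np.zeros(B.shape,np.uint8);m[90:175,215:305]=(g<75)[90:175,215:305]
n,l,s,c=cv2.connectedComponentsWithStats(m);k=1+s[1:,4].argmax();h=cv2.convexHull(cv2.findNonZero((l==k).astype(np.uint8)))
e=cv2.fitEllipse(h);print('pad',e,onz('wrist',e[0],.012,cal))
C=np.array([onz('wrist',q,.055,cal)[:2] for q in [(400,60),(494,100),(428,233),(331,193)]])
print('blue',C,C.mean(0),np.linalg.norm(np.roll(C,-1,0)-C,axis=1),[np.degrees(np.arctan2(*(b-a)[::-1])) for a,b in zip(C,np.roll(C,-1,0))])
print('turret there',onz('wrist',(464,115),.118,cal),'white turret',onz('wrist',(124,121),.113,cal),'cone tip',onz('wrist',(20,107),.125,cal))
E
```

```text
572 ((261.826904296875, 144.36538696289062), (23.73004913330078, 24.318397521972656), 11.309932708740234)
[[ 0.4627 -0.127 ]
 [ 0.4895 -0.1266]
 [ 0.4902 -0.1526]
 [ 0.4634 -0.1537]] [ 0.4765 -0.14  ] sides [0.0267 0.026  0.0269 0.0266]
edge az 1.006712167176894
edge az -88.34125539443154
edge az -177.724702017771
edge az 91.38482455501862
pad ((258.9503173828125, 134.17247009277344), (69.33889770507812, 69.7663345336914), 153.9600372314453) [ 0.4781 -0.1375  0.012 ]
blue [[ 0.6184 -0.2969]
 [ 0.6045 -0.4485]
 [ 0.3928 -0.4306]
 [ 0.4216 -0.2593]] [ 0.5093 -0.3588] [0.1523 0.2125 0.1737 0.2003] [np.float64(-95.22798613340241), np.float64(175.15397629677253), np.float64(80.44777901023231), np.float64(-10.805375788317697)]
turret there [ 0.5632 -0.366   0.118 ] white turret [0.4659 0.0241 0.113 ] cone tip [0.4583 0.1432 0.125 ]
```

```bash
python3 - <<'E'
from h import *
go((.4768,-.1395,.30),down(np.radians(1.6)));go((.4768,-.1395,.078),down(np.radians(1.6)))
E
```

```text
t 2.78 tcp [ 0.4381 -0.143   0.2998] shift [ 0.1927  0.0259 -0.0007] turn [ 0.0006 -0.0003  0.062 ] grip 1.002 F [ 0.5  0.5 -0.5]
t 2.78 tcp [ 0.4381 -0.143   0.2998] shift [0.192  0.0238 1.1093] turn [ 0.0006 -0.0003  0.062 ] grip 1.002 F [ 0.5  0.5 -0.5]
```

Request:
jog_arm([
  {"x": 0.1,"y": 0.012,"z": 0,"wx": 0,"wy": 0,"wz": 0.03},
  {"x": 0.192,"y": 0.025,"z": 0.1,"wx": 0,"wy": 0,"wz": 0.062},
  {"x": 0.192,"y": 0.025,"z": 0.25,"wx": 0,"wy": 0,"wz": 0.062},
  {"x": 0.192,"y": 0.025,"z": 0.4,"wx": 0,"wy": 0,"wz": 0.062},
  {"x": 0.192,"y": 0.025,"z": 0.55,"wx": 0,"wy": 0,"wz": 0.062},
  {"x": 0.192,"y": 0.025,"z": 0.65,"wx": 0,"wy": 0,"wz": 0.062},
  {"x": 0.192,"y": 0.025,"z": 0.7,"wx": 0,"wy": 0,"wz": 0.062},
  {"x": 0.192,"y": 0.025,"z": 0.7,"wx": 0,"wy": 0,"wz": 0.062},
])

```text
t: 3.45
eef_pos: [0.4748, -0.1408, 0.1578]
tool_rot: [0.0, 1.0, 0.013, -0.002]
contact_force: [-0.4, 0.9, 0.2]
gripper_width: 1.0
```

```bash
python3 - <<'E'
from h import *
go((.4768,-.1395,.078),down(np.radians(1.6)))
E
```

```text
t 3.45 tcp [ 0.4748 -0.1408  0.1578] shift [ 0.0115 -0.0069  0.3989] turn [ 0.0003  0.0011 -0.0008] grip 1.0 F [-0.4  0.9  0.2]
```

Request:
jog_arm([
  {"x": 0.011,"y": -0.007,"z": 0.1,"wx": 0,"wy": 0,"wz": 0},
  {"x": 0.011,"y": -0.007,"z": 0.2,"wx": 0,"wy": 0,"wz": 0},
  {"x": 0.011,"y": -0.007,"z": 0.3,"wx": 0,"wy": 0,"wz": 0},
  {"x": 0.011,"y": -0.007,"z": 0.37,"wx": 0,"wy": 0,"wz": 0},
  {"x": 0.011,"y": -0.007,"z": 0.399,"wx": 0,"wy": 0,"wz": 0},
  {"x": 0.011,"y": -0.007,"z": 0.399,"wx": 0,"wy": 0,"wz": 0},
  {"x": 0.011,"y": -0.007,"z": 0.399,"wx": 0,"wy": 0,"wz": 0},
])

```text
t: 4.03
eef_pos: [0.4776, -0.1401, 0.0791]
tool_rot: [0.001, 1.0, 0.012, -0.001]
contact_force: [-0.6, 0.1, 0.8]
gripper_width: 1.004
```

Request:
jog_arm([
  {"x": 0,"y": 0,"z": 0,"wx": 0,"wy": 0,"wz": 0},
  {"x": 0,"y": 0,"z": 0,"wx": 0,"wy": 0,"wz": 0},
  {"x": 0,"y": 0,"z": 0,"wx": 0,"wy": 0,"wz": 0},
  {"x": 0,"y": 0,"z": 0,"wx": 0,"wy": 0,"wz": 0},
  {"x": 0,"y": 0,"z": 0,"wx": 0,"wy": 0,"wz": 0},
  {"x": 0,"y": 0,"z": 0,"wx": 0,"wy": 0,"wz": 0},
  {"x": 0,"y": 0,"z": 0,"wx": 0,"wy": 0,"wz": 0},
  {"x": 0,"y": 0,"z": 0,"wx": 0,"wy": 0,"wz": 0},
  {"x": 0,"y": 0,"z": 0,"wx": 0,"wy": 0,"wz": 0},
  {"x": 0,"y": 0,"z": 0,"wx": 0,"wy": 0,"wz": 0},
], hand=-1, grip_force=80)

```text
t: 4.87
eef_pos: [0.4777, -0.1402, 0.0795]
tool_rot: [0.001, 1.0, 0.012, -0.001]
contact_force: [-1.4, 0.2, 5.4]
gripper_width: 0.319
```

```bash
cat > tk.py <<'E'
from h import *
T=np.array([.665,.027,.069]);n=np.array([-.565,-.128,.8152]);n/=np.linalg.norm(n)
B=down(np.radians(1.6));d=-n;z=np.array([0,0,-1.]);ax=np.cross(z,d);ang=np.arcsin(np.linalg.norm(ax));Rt=R.from_rotvec(ax/np.linalg.norm(ax)*ang)*B
E
python3 - <<'E'
from tk import *
go((.4768,-.1395,.26),B)
go(T+.156*n,Rt)
E
```

```text
t 4.87 tcp [ 0.4777 -0.1402  0.0795] shift [-0.0061 -0.0019 -0.9024] turn [ 0.0006  0.0005 -0.0011] grip 0.319 F [-1.4  0.2  5.4]
t 4.87 tcp [ 0.4777 -0.1402  0.0795] shift [ 0.5126 -0.7226 -0.5854] turn [ 0.039   0.1934 -0.0009] grip 0.319 F [-1.4  0.2  5.4]
```

Request:
jog_arm([
  {"x": 0,"y": 0,"z": -0.05,"wx": 0,"wy": 0,"wz": 0},
  {"x": 0,"y": 0,"z": -0.17,"wx": 0,"wy": 0,"wz": 0},
  {"x": 0,"y": 0,"z": -0.32,"wx": 0,"wy": 0,"wz": 0},
  {"x": 0,"y": 0,"z": -0.47,"wx": 0,"wy": 0,"wz": 0},
  {"x": 0,"y": 0,"z": -0.62,"wx": 0,"wy": 0,"wz": 0},
  {"x": 0.02,"y": -0.03,"z": -0.75,"wx": 0.002,"wy": 0.01,"wz": 0},
  {"x": 0.08,"y": -0.11,"z": -0.82,"wx": 0.006,"wy": 0.03,"wz": 0},
  {"x": 0.15,"y": -0.21,"z": -0.85,"wx": 0.012,"wy": 0.06,"wz": 0},
  {"x": 0.23,"y": -0.32,"z": -0.85,"wx": 0.018,"wy": 0.09,"wz": 0},
  {"x": 0.31,"y": -0.43,"z": -0.85,"wx": 0.024,"wy": 0.12,"wz": 0},
  {"x": 0.38,"y": -0.53,"z": -0.8,"wx": 0.03,"wy": 0.15,"wz": 0},
  {"x": 0.44,"y": -0.62,"z": -0.75,"wx": 0.035,"wy": 0.175,"wz": 0},
])

```text
t: 5.87
eef_pos: [0.5629, -0.0128, 0.2301]
tool_rot: [-0.057, 0.96, 0.012, 0.272]
contact_force: [0.3, 0.8, -3.7]
gripper_width: 0.318
```

```bash
python3 - <<'E'
from tk import *
go(T+.1575*n,Rt)
E
```

```text
t 5.87 tcp [ 0.5629 -0.0128  0.2301] shift [-0.0306 -0.0771  0.1839] turn [ 0.0042  0.0167 -0.0005] grip 0.318 F [ 0.3  0.8 -3.7]
```

Request:
jog_arm([
  {"x": -0.01,"y": -0.03,"z": 0.06,"wx": 0.002,"wy": 0.008,"wz": 0},
  {"x": -0.02,"y": -0.06,"z": 0.13,"wx": 0.004,"wy": 0.0165,"wz": 0},
  {"x": -0.0305,"y": -0.077,"z": 0.18,"wx": 0.004,"wy": 0.0165,"wz": 0},
  {"x": -0.0305,"y": -0.077,"z": 0.184,"wx": 0.004,"wy": 0.0165,"wz": 0},
  {"x": -0.0305,"y": -0.077,"z": 0.184,"wx": 0.004,"wy": 0.0165,"wz": 0},
  {"x": -0.0305,"y": -0.077,"z": 0.184,"wx": 0.004,"wy": 0.0165,"wz": 0},
])

```text
t: 6.37
eef_pos: [0.5724, 0.0049, 0.1948]
tool_rot: [-0.059, 0.956, 0.013, 0.287]
contact_force: [-0.8, 0.5, -3.3]
gripper_width: 0.319
```

```bash
python3 - <<'E'
from tk import *
go(T+.1575*n,Rt)
snap('wrist','w2')
a=snap('side','s2');b=snap('scene','c2')
k=lambda im:cv2.resize(im,(400,300))
cv2.imwrite('pics/m2.png',np.hstack([cv2.resize(a[130:250,170:330],(400,300)),cv2.resize(b[140:260,230:390],(400,300))])[:,:,::-1])
np.set_printoptions(precision=4,suppress=True)
o=monitor.get_obs();q=o['tool_rot'];R0=R.from_quat([q[1],q[2],q[3],q[0]])
f=o['eef_pos']+R0.apply([0,0,.1575]);print('focus',f, 'angle',np.degrees(np.arccos(-R0.apply([0,0,1])@n)))
for c in ('side','scene'):print(c,[(r['location'],r['confidence']) for r in finder.place_of(c,'scanner_focus')[:1]],proj(c,f),proj(c,T))
E
```

```text
t 6.37 tcp [0.5724 0.0049 0.1948] shift [ 0.022  -0.0101  0.0005] turn [0.0023 0.0069 0.0004] grip 0.319 F [-0.8  0.5 -3.3]
focus [0.6588 0.0231 0.0645] angle 1.3013141236838806
side [] [[213.3102 168.4798]] [[210.537  166.9089]]
scene [] [[295.6276 213.9767]] [[298.461 213.159]]
```

View pics/m2.png

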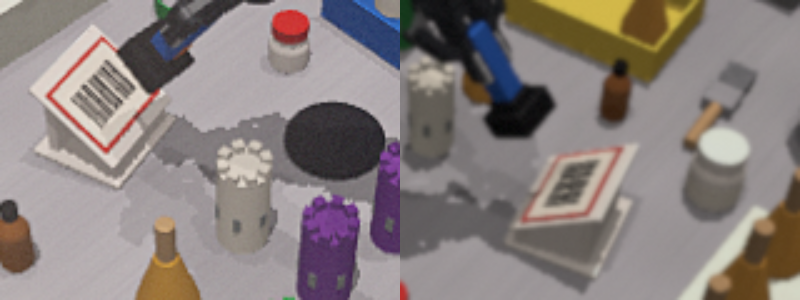

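The picture shows the scanner head squarely facing the ticket, with the window about 9 cm away. The neighbouring things haven't moved. I'll correct the last few millimetres and hold.

Request:
jog_arm([
  {"x": 0.022,"y": -0.01,"z": 0,"wx": 0.002,"wy": 0.007,"wz": 0},
  {"x": 0.022,"y": -0.01,"z": 0,"wx": 0.002,"wy": 0.007,"wz": 0},
  {"x": 0.022,"y": -0.01,"z": 0,"wx": 0.002,"wy": 0.007,"wz": 0},
  {"x": 0.022,"y": -0.01,"z": 0,"wx": 0.002,"wy": 0.007,"wz": 0},
  {"x": 0.022,"y": -0.01,"z": 0,"wx": 0.002,"wy": 0.007,"wz": 0},
  {"x": 0.022,"y": -0.01,"z": 0,"wx": 0.002,"wy": 0.007,"wz": 0},
  {"x": 0.022,"y": -0.01,"z": 0,"wx": 0.002,"wy": 0.007,"wz": 0},
  {"x": 0.022,"y": -0.01,"z": 0,"wx": 0.002,"wy": 0.007,"wz": 0},
  {"x": 0.022,"y": -0.01,"z": 0,"wx": 0.002,"wy": 0.007,"wz": 0},
  {"x": 0.022,"y": -0.01,"z": 0,"wx": 0.002,"wy": 0.007,"wz": 0},
  {"x": 0.022,"y": -0.01,"z": 0,"wx": 0.002,"wy": 0.007,"wz": 0},
  {"x": 0.022,"y": -0.01,"z": 0,"wx": 0.002,"wy": 0.007,"wz": 0},
])

```text
t: 7.62
eef_pos: [0.5767, 0.0062, 0.1981]
tool_rot: [-0.063, 0.952, 0.013, 0.298]
contact_force: [0.1, -0.5, -2.7]
gripper_width: 0.322
```

Request:
jog_arm([
  {"x": 0,"y": 0,"z": 0,"wx": 0,"wy": 0,"wz": 0},
  {"x": 0,"y": 0,"z": 0,"wx": 0,"wy": 0,"wz": 0},
  {"x": 0,"y": 0,"z": 0,"wx": 0,"wy": 0,"wz": 0},
  {"x": 0,"y": 0,"z": 0,"wx": 0,"wy": 0,"wz": 0},
  {"x": 0,"y": 0,"z": 0,"wx": 0,"wy": 0,"wz": 0},
  {"x": 0,"y": 0,"z": 0,"wx": 0,"wy": 0,"wz": 0},
  {"x": 0,"y": 0,"z": 0,"wx": 0,"wy": 0,"wz": 0},
  {"x": 0,"y": 0,"z": 0,"wx": 0,"wy": 0,"wz": 0},
  {"x": 0,"y": 0,"z": 0,"wx": 0,"wy": 0,"wz": 0},
  {"x": 0,"y": 0,"z": 0,"wx": 0,"wy": 0,"wz": 0},
  {"x": 0,"y": 0,"z": 0,"wx": 0,"wy": 0,"wz": 0},
  {"x": 0,"y": 0,"z": 0,"wx": 0,"wy": 0,"wz": 0},
])

```text
t: 8.62
eef_pos: [0.5767, 0.0061, 0.1981]
tool_rot: [-0.063, 0.952, 0.013, 0.298]
contact_force: [-0.5, -0.1, -3.1]
gripper_width: 0.316
```

Request:
jog_arm([
  {"x": 0,"y": 0,"z": 0,"wx": 0,"wy": 0,"wz": 0},
  {"x": 0,"y": 0,"z": 0,"wx": 0,"wy": 0,"wz": 0},
  {"x": 0,"y": 0,"z": 0,"wx": 0,"wy": 0,"wz": 0},
  {"x": 0,"y": 0,"z": 0,"wx": 0,"wy": 0,"wz": 0},
  {"x": 0,"y": 0,"z": 0,"wx": 0,"wy": 0,"wz": 0},
  {"x": 0,"y": 0,"z": 0,"wx": 0,"wy": 0,"wz": 0},
])

```text
t: 9.12
eef_pos: [0.5767, 0.0062, 0.1981]
tool_rot: [-0.063, 0.952, 0.013, 0.298]
contact_force: [-0.3, -0.8, -2.5]
gripper_width: 0.32
```

```bash
python3 - <<'E'
from tk import *
go(T+.1575*n,Rt)
go((.52,-.08,.26),R.from_rotvec(ax/np.linalg.norm(ax)*ang*.4)*B)
go((.478,-.1385,.24),B)
E
```

```text
t 9.12 tcp [0.5767 0.0062 0.1981] shift [-0.0051 -0.0031  0.0015] turn [ 0.0003 -0.0005 -0.0002] grip 0.32 F [-0.3 -0.8 -2.5]
t 9.12 tcp [0.5767 0.0062 0.1981] shift [-0.0513  0.3753 -0.4672] turn [-0.0226 -0.1163 -0.0003] grip 0.32 F [-0.3 -0.8 -2.5]
t 9.12 tcp [0.5767 0.0062 0.1981] shift [-0.2771  0.6636 -0.5418] turn [-0.0378 -0.1934 -0.0003] grip 0.32 F [-0.3 -0.8 -2.5]
```

Request:
jog_arm([
  {"x": 0,"y": 0.03,"z": -0.08,"wx": 0,"wy": 0,"wz": 0},
  {"x": -0.01,"y": 0.1,"z": -0.2,"wx": -0.005,"wy": -0.025,"wz": 0},
  {"x": -0.02,"y": 0.2,"z": -0.32,"wx": -0.01,"wy": -0.055,"wz": 0},
  {"x": -0.03,"y": 0.29,"z": -0.42,"wx": -0.016,"wy": -0.085,"wz": 0},
  {"x": -0.05,"y": 0.38,"z": -0.47,"wx": -0.022,"wy": -0.115,"wz": 0},
  {"x": -0.13,"y": 0.48,"z": -0.5,"wx": -0.028,"wy": -0.145,"wz": 0},
  {"x": -0.21,"y": 0.58,"z": -0.53,"wx": -0.034,"wy": -0.175,"wz": 0},
  {"x": -0.27,"y": 0.66,"z": -0.54,"wx": -0.038,"wy": -0.193,"wz": 0},
  {"x": -0.277,"y": 0.664,"z": -0.542,"wx": -0.038,"wy": -0.193,"wz": 0},
  {"x": -0.277,"y": 0.664,"z": -0.542,"wx": -0.038,"wy": -0.193,"wz": 0},
  {"x": -0.277,"y": 0.664,"z": -0.542,"wx": -0.038,"wy": -0.193,"wz": 0},
])

```text
t: 10.03
eef_pos: [0.4784, -0.1375, 0.2402]
tool_rot: [-0.0, 1.0, 0.014, 0.002]
contact_force: [0.3, 0.5, -2.3]
gripper_width: 0.313
```

```bash
python3 - <<'E'
from tk import *
go((.478,-.1385,.0805),B)
E
```

```text
t 10.03 tcp [ 0.4784 -0.1375  0.2402] shift [-0.0046  0.0056  0.7984] turn [-0.0002 -0.0011 -0.0001] grip 0.313 F [ 0.3  0.5 -2.3]
```

Request:
jog_arm([
  {"x": -0.004,"y": 0.005,"z": 0.08,"wx": 0,"wy": -0.001,"wz": 0},
  {"x": -0.004,"y": 0.005,"z": 0.2,"wx": 0,"wy": -0.001,"wz": 0},
  {"x": -0.004,"y": 0.005,"z": 0.34,"wx": 0,"wy": -0.001,"wz": 0},
  {"x": -0.004,"y": 0.005,"z": 0.48,"wx": 0,"wy": -0.001,"wz": 0},
  {"x": -0.004,"y": 0.005,"z": 0.6,"wx": 0,"wy": -0.001,"wz": 0},
  {"x": -0.004,"y": 0.005,"z": 0.69,"wx": 0,"wy": -0.001,"wz": 0},
  {"x": -0.004,"y": 0.005,"z": 0.75,"wx": 0,"wy": -0.001,"wz": 0},
  {"x": -0.004,"y": 0.005,"z": 0.775,"wx": 0,"wy": -0.001,"wz": 0},
  {"x": -0.004,"y": 0.005,"z": 0.785,"wx": 0,"wy": -0.001,"wz": 0},
  {"x": -0.004,"y": 0.005,"z": 0.79,"wx": 0,"wy": -0.001,"wz": 0},
  {"x": -0.004,"y": 0.005,"z": 0.795,"wx": 0,"wy": -0.001,"wz": 0},
  {"x": -0.004,"y": 0.005,"z": 0.798,"wx": 0,"wy": -0.001,"wz": 0},
])

```text
t: 11.03
eef_pos: [0.4789, -0.1385, 0.0815]
tool_rot: [-0.0, 1.0, 0.014, 0.001]
contact_force: [0.8, -0.6, -2.7]
gripper_width: 0.315
```

```bash
python3 - <<'E'
from tk import *
go((.478,-.1385,.0795),B)
E
```

```text
t 11.03 tcp [ 0.4789 -0.1385  0.0815] shift [-0.0043 -0.0001  0.0099] turn [-0.     -0.0006 -0.0002] grip 0.315 F [ 0.8 -0.6 -2.7]
```

Request:
jog_arm([
  {"x": -0.004,"y": 0,"z": 0.004,"wx": 0,"wy": 0,"wz": 0},
  {"x": -0.004,"y": 0,"z": 0.008,"wx": 0,"wy": 0,"wz": 0},
  {"x": -0.004,"y": 0,"z": 0.011,"wx": 0,"wy": 0,"wz": 0},
  {"x": -0.004,"y": 0,"z": 0.011,"wx": 0,"wy": 0,"wz": 0},
  {"x": -0.004,"y": 0,"z": 0.011,"wx": 0,"wy": 0,"wz": 0},
])

```text
t: 11.45
eef_pos: [0.4784, -0.1386, 0.0796]
tool_rot: [0.0, 1.0, 0.014, 0.001]
contact_force: [-0.5, -0.6, 2.1]
gripper_width: 0.317
```

Contact with the pad (+2 N), so I'll release and rise.

Request:
jog_arm([
  {"x": 0,"y": 0,"z": 0,"wx": 0,"wy": 0,"wz": 0},
  {"x": 0,"y": 0,"z": 0,"wx": 0,"wy": 0,"wz": 0},
  {"x": 0,"y": 0,"z": 0,"wx": 0,"wy": 0,"wz": 0},
  {"x": 0,"y": 0,"z": 0,"wx": 0,"wy": 0,"wz": 0},
  {"x": 0,"y": 0,"z": 0,"wx": 0,"wy": 0,"wz": 0},
  {"x": 0,"y": 0,"z": 0,"wx": 0,"wy": 0,"wz": 0},
  {"x": 0,"y": 0,"z": 0,"wx": 0,"wy": 0,"wz": 0},
  {"x": 0,"y": 0,"z": 0,"wx": 0,"wy": 0,"wz": 0},
], hand=1)

```text
t: 12.12
eef_pos: [0.4783, -0.1386, 0.0796]
tool_rot: [0.0, 1.0, 0.014, 0.001]
contact_force: [0.4, 0.4, 0.4]
gripper_width: 1.002
```

Request:
jog_arm([
  {"x": 0,"y": 0,"z": -0.08,"wx": 0,"wy": 0,"wz": 0},
  {"x": 0,"y": 0,"z": -0.24,"wx": 0,"wy": 0,"wz": 0},
  {"x": 0,"y": 0,"z": -0.42,"wx": 0,"wy": 0,"wz": 0},
  {"x": 0,"y": 0,"z": -0.6,"wx": 0,"wy": 0,"wz": 0},
  {"x": 0,"y": 0,"z": -0.78,"wx": 0,"wy": 0,"wz": 0},
  {"x": 0,"y": 0,"z": -0.9,"wx": 0,"wy": 0,"wz": 0},
  {"x": 0,"y": 0,"z": -0.9,"wx": 0,"wy": 0,"wz": 0},
])

```text
t: 12.7
eef_pos: [0.4808, -0.1382, 0.2646]
tool_rot: [0.002, 1.0, 0.014, 0.005]
contact_force: [0.5, -0.0, -0.4]
gripper_width: 0.999
```

```bash
python3 - <<'E'
from tk import *
a=snap('side','s3');b=snap('scene','c3')
pts=[]
for c,im,(x0,y0,x1,y1) in (('scene',b,(193,190,217,228)),('side',a,(295,143,318,182))):
    im=im.astype(int);m=np.zeros(im.shape[:2],np.uint8);m[y0:y1,x0:x1]=(im[...,2]-im[...,0]>40)[y0:y1,x0:x1]
    p=cv2.findNonZero(m)[:,0];print(c,p.min(0),p.max(0),p.mean(0));pts.append((c,p.mean(0)))
print(tri(pts))
go((.42,.10,.27),down(0))
go((.42,.10,.27),down(np.radians(20)))
E
```

```text
scene [198 195] [212 223] [205.02960526 208.79605263]
side [299 143] [317 177] [306.83060109 159.27868852]
(array([ 0.47832706, -0.14149356,  0.09909067]), np.float64(0.001304583834965736))
t 12.8 tcp [ 0.4782 -0.1388  0.2602] shift [-0.2586 -1.2015 -0.0522] turn [ 0.0005 -0.0012  0.0086] grip 1.0 F [-0.4 -0.8 -0.1]
t 12.8 tcp [ 0.4782 -0.1388  0.2602] shift [-0.2586 -1.2015 -0.0522] turn [ 0.0007 -0.0011 -0.1026] grip 1.0 F [-0.4 -0.8 -0.1]
```

Request:
jog_arm([
  {"x": -0.04,"y": -0.12,"z": -0.05,"wx": 0,"wy": 0,"wz": 0.008},
  {"x": -0.1,"y": -0.3,"z": -0.05,"wx": 0,"wy": 0,"wz": 0.008},
  {"x": -0.15,"y": -0.48,"z": -0.05,"wx": 0,"wy": 0,"wz": 0.008},
  {"x": -0.2,"y": -0.66,"z": -0.05,"wx": 0,"wy": 0,"wz": 0.008},
  {"x": -0.25,"y": -0.84,"z": -0.05,"wx": 0,"wy": 0,"wz": 0.008},
  {"x": -0.26,"y": -0.98,"z": -0.05,"wx": 0,"wy": 0,"wz": 0.008},
  {"x": -0.26,"y": -1.0,"z": -0.05,"wx": 0,"wy": 0,"wz": 0.008},
  {"x": -0.26,"y": -1.0,"z": -0.05,"wx": 0,"wy": 0,"wz": 0.008},
  {"x": -0.26,"y": -1.0,"z": -0.05,"wx": 0,"wy": 0,"wz": 0.008},
])

```text
t: 13.55
eef_pos: [0.4203, 0.0588, 0.2687]
tool_rot: [0.001, 1.0, 0.001, 0.001]
contact_force: [0.1, -0.7, 0.1]
gripper_width: 1.002
```

```bash
python3 - <<'E'
from tk import *
np.set_printoptions(precision=4,suppress=True)
cal=cams.get_calibration('wrist');snap('wrist','w4')
for n_,z in (('cone',0),('turret',0),('crate_cones',0)):
    for r in finder.place_of('wrist',n_)[:4]: print(n_,round(r['confidence'],2),r['location'],onz('wrist',r['location'],z,cal)[:2])
go((.458,.1435,.25),down(0))
print(proj('wrist',[[.458,.1435,.125],[.458,.1435,0],[.465,.026,.113]],cal))
E
```

```text
cone 0.91 [198.5, 136.8] [0.4585 0.1451]
turret 0.79 [276.9, 202.0] [0.3572 0.0269]
turret 0.76 [341.3, 207.2] [ 0.3486 -0.0763]
turret 0.76 [439.1, 214.8] [ 0.335  -0.2416]
turret 0.72 [276.9, 133.6] [0.4632 0.0292]
crate_cones 0.79 [57.1, 114.9] [0.493  0.3569]
t 13.75 tcp [0.4209 0.0583 0.2692] shift [ 0.1849 -0.4262  0.096 ] turn [ 0.0004 -0.0009 -0.0002] grip 1.0 F [-0.5  0.9  0.5]
[[175.8656 147.2825]
 [199.6009 137.1588]
 [287.4998 139.4128]]
```

View pics/w4.png

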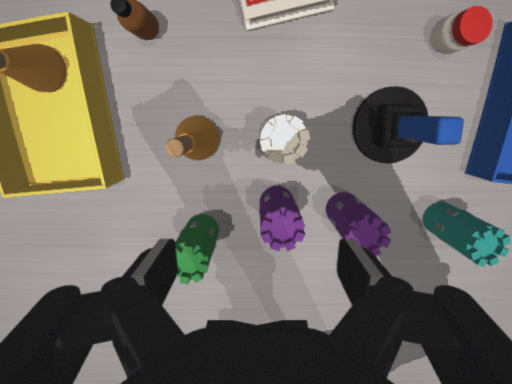

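The wrist view shows the dowel tip at (176,147), the white turret at (285,138) and the scanner on its pad. All match the triangulated positions. Now over the spire and down.

Request:
jog_arm([
  {"x": 0.05,"y": -0.12,"z": 0,"wx": 0,"wy": 0,"wz": 0},
  {"x": 0.12,"y": -0.28,"z": 0,"wx": 0,"wy": 0,"wz": 0},
  {"x": 0.184,"y": -0.42,"z": 0.08,"wx": 0,"wy": 0,"wz": 0},
  {"x": 0.184,"y": -0.428,"z": 0.2,"wx": 0,"wy": 0,"wz": 0},
  {"x": 0.184,"y": -0.428,"z": 0.35,"wx": 0,"wy": 0,"wz": 0},
  {"x": 0.184,"y": -0.428,"z": 0.5,"wx": 0,"wy": 0,"wz": 0},
  {"x": 0.184,"y": -0.428,"z": 0.65,"wx": 0,"wy": 0,"wz": 0},
  {"x": 0.184,"y": -0.428,"z": 0.78,"wx": 0,"wy": 0,"wz": 0},
  {"x": 0.184,"y": -0.428,"z": 0.87,"wx": 0,"wy": 0,"wz": 0},
  {"x": 0.184,"y": -0.428,"z": 0.91,"wx": 0,"wy": 0,"wz": 0},
  {"x": 0.184,"y": -0.428,"z": 0.915,"wx": 0,"wy": 0,"wz": 0},
  {"x": 0.184,"y": -0.428,"z": 0.915,"wx": 0,"wy": 0,"wz": 0},
])

```text
t: 14.75
eef_pos: [0.4586, 0.1435, 0.0863]
tool_rot: [0.0, 1.0, -0.001, 0.001]
contact_force: [0.3, 0.8, 0.4]
gripper_width: 1.001
```

Request:
jog_arm([
  {"x": 0,"y": 0,"z": 0,"wx": 0,"wy": 0,"wz": 0},
  {"x": 0,"y": 0,"z": 0,"wx": 0,"wy": 0,"wz": 0},
  {"x": 0,"y": 0,"z": 0,"wx": 0,"wy": 0,"wz": 0},
  {"x": 0,"y": 0,"z": 0,"wx": 0,"wy": 0,"wz": 0},
  {"x": 0,"y": 0,"z": 0,"wx": 0,"wy": 0,"wz": 0},
  {"x": 0,"y": 0,"z": 0,"wx": 0,"wy": 0,"wz": 0},
  {"x": 0,"y": 0,"z": 0,"wx": 0,"wy": 0,"wz": 0},
  {"x": 0,"y": 0,"z": 0,"wx": 0,"wy": 0,"wz": 0},
  {"x": 0,"y": 0,"z": 0,"wx": 0,"wy": 0,"wz": 0},
  {"x": 0,"y": 0,"z": 0,"wx": 0,"wy": 0,"wz": 0},
  {"x": 0,"y": 0,"z": 0,"wx": 0,"wy": 0,"wz": 0},
], hand=-1, grip_force=40)

```text
t: 15.67
eef_pos: [0.4588, 0.1436, 0.0865]
tool_rot: [0.0, 1.0, -0.001, 0.001]
contact_force: [-0.2, -0.8, 4.5]
gripper_width: 0.228
```

```bash
python3 - <<'E'
from tk import *
o=monitor.get_obs();z=o['eef_pos'][2]
go((.451,.352,z+.11),down(0))
go((.451,.352,z+.005),down(0))
E
```

```text
t 15.67 tcp [0.4588 0.1436 0.0865] shift [-0.0388 -1.0417 -0.551 ] turn [ 0.0003 -0.0009 -0.0005] grip 0.228 F [-0.2 -0.8  4.5]
t 15.67 tcp [0.4588 0.1436 0.0865] shift [-0.0403 -1.0421 -0.026 ] turn [ 0.0003 -0.0009 -0.0005] grip 0.228 F [-0.2 -0.8  4.5]
```

Request:
jog_arm([
  {"x": 0,"y": 0,"z": -0.04,"wx": 0,"wy": 0,"wz": 0},
  {"x": 0,"y": 0,"z": -0.15,"wx": 0,"wy": 0,"wz": 0},
  {"x": 0,"y": 0,"z": -0.3,"wx": 0,"wy": 0,"wz": 0},
  {"x": 0,"y": -0.03,"z": -0.44,"wx": 0,"wy": 0,"wz": 0},
  {"x": -0.01,"y": -0.12,"z": -0.53,"wx": 0,"wy": 0,"wz": 0},
  {"x": -0.01,"y": -0.27,"z": -0.55,"wx": 0,"wy": 0,"wz": 0},
  {"x": -0.02,"y": -0.43,"z": -0.55,"wx": 0,"wy": 0,"wz": 0},
  {"x": -0.02,"y": -0.59,"z": -0.55,"wx": 0,"wy": 0,"wz": 0},
  {"x": -0.03,"y": -0.75,"z": -0.55,"wx": 0,"wy": 0,"wz": 0},
  {"x": -0.04,"y": -0.88,"z": -0.55,"wx": 0,"wy": 0,"wz": 0},
  {"x": -0.04,"y": -0.97,"z": -0.55,"wx": 0,"wy": 0,"wz": 0},
  {"x": -0.04,"y": -1.0,"z": -0.55,"wx": 0,"wy": 0,"wz": 0},
])

```text
t: 16.67
eef_pos: [0.4492, 0.3472, 0.1969]
tool_rot: [-0.001, 1.0, 0.001, 0.001]
contact_force: [0.7, 1.3, -1.1]
gripper_width: 0.224
```

```bash
python3 - <<'E'
from tk import *
go((.451,.352,.0915),down(0))
E
```

```text
t 16.67 tcp [0.4492 0.3472 0.1969] shift [ 0.008  -0.0232  0.5269] turn [-0.0005 -0.0006  0.0009] grip 0.224 F [ 0.7  1.3 -1.1]
```

Request:
jog_arm([
  {"x": 0.008,"y": -0.02,"z": 0.06,"wx": 0,"wy": 0,"wz": 0},
  {"x": 0.008,"y": -0.02,"z": 0.16,"wx": 0,"wy": 0,"wz": 0},
  {"x": 0.008,"y": -0.02,"z": 0.27,"wx": 0,"wy": 0,"wz": 0},
  {"x": 0.008,"y": -0.02,"z": 0.38,"wx": 0,"wy": 0,"wz": 0},
  {"x": 0.008,"y": -0.02,"z": 0.45,"wx": 0,"wy": 0,"wz": 0},
  {"x": 0.008,"y": -0.02,"z": 0.49,"wx": 0,"wy": 0,"wz": 0},
  {"x": 0.008,"y": -0.02,"z": 0.51,"wx": 0,"wy": 0,"wz": 0},
  {"x": 0.008,"y": -0.02,"z": 0.518,"wx": 0,"wy": 0,"wz": 0},
  {"x": 0.008,"y": -0.02,"z": 0.524,"wx": 0,"wy": 0,"wz": 0},
  {"x": 0.008,"y": -0.02,"z": 0.527,"wx": 0,"wy": 0,"wz": 0},
  {"x": 0.008,"y": -0.02,"z": 0.527,"wx": 0,"wy": 0,"wz": 0},
  {"x": 0.008,"y": -0.02,"z": 0.527,"wx": 0,"wy": 0,"wz": 0},
])

```text
t: 17.67
eef_pos: [0.4513, 0.3517, 0.0921]
tool_rot: [-0.001, 1.0, 0.001, 0.001]
contact_force: [-0.4, -0.4, -0.8]
gripper_width: 0.223
```

Request:
jog_arm([
  {"x": 0,"y": 0,"z": 0.004,"wx": 0,"wy": 0,"wz": 0},
  {"x": 0,"y": 0,"z": 0.007,"wx": 0,"wy": 0,"wz": 0},
  {"x": 0,"y": 0,"z": 0.007,"wx": 0,"wy": 0,"wz": 0},
  {"x": 0,"y": 0,"z": 0.007,"wx": 0,"wy": 0,"wz": 0},
])

```text
t: 18.0
eef_pos: [0.4517, 0.3522, 0.0916]
tool_rot: [-0.002, 1.0, 0.001, 0.002]
contact_force: [-0.8, -0.8, 5.5]
gripper_width: 0.225
```

The spire is on the crate floor, so release and rise.

Request:
jog_arm([
  {"x": 0,"y": 0,"z": 0,"wx": 0,"wy": 0,"wz": 0},
  {"x": 0,"y": 0,"z": 0,"wx": 0,"wy": 0,"wz": 0},
  {"x": 0,"y": 0,"z": 0,"wx": 0,"wy": 0,"wz": 0},
  {"x": 0,"y": 0,"z": 0,"wx": 0,"wy": 0,"wz": 0},
  {"x": 0,"y": 0,"z": 0,"wx": 0,"wy": 0,"wz": 0},
  {"x": 0,"y": 0,"z": 0,"wx": 0,"wy": 0,"wz": 0},
  {"x": 0,"y": 0,"z": 0,"wx": 0,"wy": 0,"wz": 0},
  {"x": 0,"y": 0,"z": 0,"wx": 0,"wy": 0,"wz": 0},
], hand=1)

```text
t: 18.67
eef_pos: [0.4517, 0.3522, 0.0916]
tool_rot: [-0.002, 1.0, 0.001, 0.002]
contact_force: [-1.0, 0.1, 0.8]
gripper_width: 0.998
```

Request:
jog_arm([
  {"x": 0,"y": 0,"z": -0.08,"wx": 0,"wy": 0,"wz": 0},
  {"x": 0,"y": 0,"z": -0.24,"wx": 0,"wy": 0,"wz": 0},
  {"x": 0,"y": 0,"z": -0.42,"wx": 0,"wy": 0,"wz": 0},
  {"x": 0,"y": 0,"z": -0.6,"wx": 0,"wy": 0,"wz": 0},
  {"x": 0,"y": 0,"z": -0.76,"wx": 0,"wy": 0,"wz": 0},
  {"x": 0,"y": 0,"z": -0.76,"wx": 0,"wy": 0,"wz": 0},
  {"x": 0,"y": 0,"z": -0.76,"wx": 0,"wy": 0,"wz": 0},
])

```text
t: 19.25
eef_pos: [0.4516, 0.3529, 0.2467]
tool_rot: [-0.003, 1.0, 0.001, 0.004]
contact_force: [-1.0, 0.2, -0.3]
gripper_width: 1.002
```

```bash
python3 - <<'E'
from tk import *
a=snap('side','s5');b=snap('wrist','w5')
cv2.imwrite('pics/m5.png',np.hstack([cv2.resize(a[120:330,80:360],(400,300)),cv2.resize(b,(400,300))])[:,:,::-1])
go((.4645,.028,.24),down(0))
E
```

```text
t 19.35 tcp [0.4509 0.3513 0.2435] shift [0.0639 1.6165 0.0143] turn [-0.0007 -0.0013  0.0008] grip 0.996 F [-0.1  0.5 -0.7]
```

View pics/m5.png

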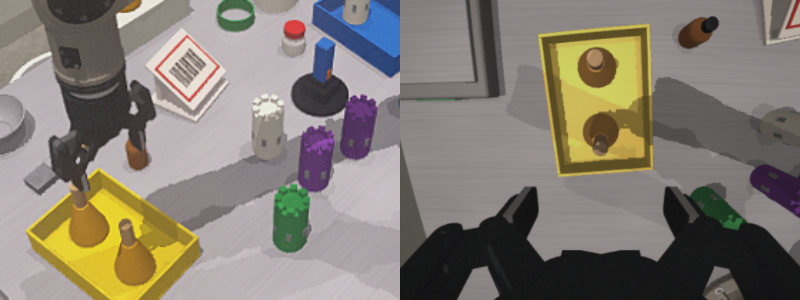

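The spire stands upright in the yellow crate, and nothing else has moved. Next, the white turret.

Request:
jog_arm([
  {"x": 0.01,"y": 0.1,"z": 0,"wx": 0,"wy": 0,"wz": 0},
  {"x": 0.02,"y": 0.27,"z": 0,"wx": 0,"wy": 0,"wz": 0},
  {"x": 0.02,"y": 0.45,"z": 0,"wx": 0,"wy": 0,"wz": 0},
  {"x": 0.03,"y": 0.63,"z": 0,"wx": 0,"wy": 0,"wz": 0},
  {"x": 0.04,"y": 0.81,"z": 0,"wx": 0,"wy": 0,"wz": 0},
  {"x": 0.05,"y": 1.0,"z": 0,"wx": 0,"wy": 0,"wz": 0},
])

```text
t: 19.85
eef_pos: [0.4603, 0.1495, 0.2419]
tool_rot: [-0.001, 1.0, 0.002, 0.001]
contact_force: [1.0, 0.0, -0.1]
gripper_width: 1.002
```

```bash
python3 - <<'E'
from tk import *
go((.4645,.028,.24),down(0))
E
```

```text
t 19.85 tcp [0.4603 0.1495 0.2419] shift [0.0189 0.6074 0.0084] turn [-0.0006 -0.0004  0.0012] grip 1.002 F [ 1.   0.  -0.1]
```

Request:
jog_arm([
  {"x": 0.01,"y": 0.17,"z": 0,"wx": 0,"wy": 0,"wz": 0},
  {"x": 0.019,"y": 0.34,"z": 0,"wx": 0,"wy": 0,"wz": 0},
  {"x": 0.019,"y": 0.5,"z": 0,"wx": 0,"wy": 0,"wz": 0},
  {"x": 0.019,"y": 0.59,"z": 0.02,"wx": 0,"wy": 0,"wz": 0},
  {"x": 0.019,"y": 0.607,"z": 0.15,"wx": 0,"wy": 0,"wz": 0},
  {"x": 0.019,"y": 0.607,"z": 0.25,"wx": 0,"wy": 0,"wz": 0},
  {"x": 0.019,"y": 0.607,"z": 0.3,"wx": 0,"wy": 0,"wz": 0},
  {"x": 0.019,"y": 0.607,"z": 0.3,"wx": 0,"wy": 0,"wz": 0},
  {"x": 0.019,"y": 0.607,"z": 0.3,"wx": 0,"wy": 0,"wz": 0},
])

```text
t: 20.6
eef_pos: [0.4641, 0.0289, 0.1814]
tool_rot: [-0.001, 1.0, 0.003, -0.0]
contact_force: [0.3, 0.5, -0.1]
gripper_width: 1.001
```

```bash
python3 - <<'E'
from tk import *
cal=cams.get_calibration('wrist');im=snap('wrist','w6')
go((.4645,.028,.066),down(0))
np.set_printoptions(precision=4,suppress=True)
t=np.linspace(0,2*np.pi,12,endpoint=False)
P=np.c_[.4645+.027*np.cos(t),.028+.027*np.sin(t),0*t+.113]
v=im[:,:,::-1].copy()
for q in proj('wrist',P,cal): cv2.circle(v,tuple(int(x) for x in q),1,(0,0,255),-1)
cv2.imwrite('pics/w6b.png',v)
E
```

```text
t 20.65 tcp [0.4648 0.0291 0.1821] shift [-0.0022  0.0068  0.5807] turn [-0.0008 -0.0005  0.0016] grip 1.005 F [0.7 0.  0.5]
```

View pics/w6b.png

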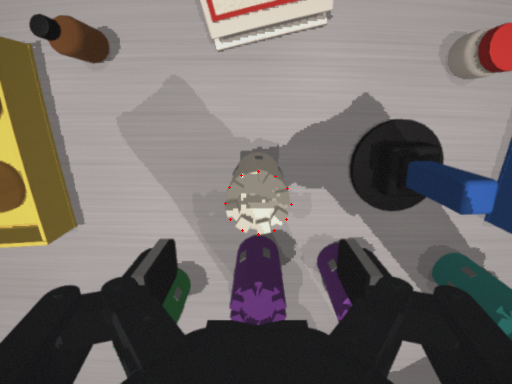

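The projected 54 mm circle, centred at (258,203), lies on the turret's top, so go down and grip.

Request:
jog_arm([
  {"x": -0.002,"y": 0.006,"z": 0.07,"wx": 0,"wy": 0,"wz": 0},
  {"x": -0.002,"y": 0.006,"z": 0.18,"wx": 0,"wy": 0,"wz": 0},
  {"x": -0.002,"y": 0.006,"z": 0.3,"wx": 0,"wy": 0,"wz": 0},
  {"x": -0.002,"y": 0.006,"z": 0.42,"wx": 0,"wy": 0,"wz": 0},
  {"x": -0.002,"y": 0.006,"z": 0.52,"wx": 0,"wy": 0,"wz": 0},
  {"x": -0.002,"y": 0.006,"z": 0.58,"wx": 0,"wy": 0,"wz": 0},
  {"x": -0.002,"y": 0.006,"z": 0.58,"wx": 0,"wy": 0,"wz": 0},
  {"x": -0.002,"y": 0.006,"z": 0.58,"wx": 0,"wy": 0,"wz": 0},
])

```text
t: 21.32
eef_pos: [0.4645, 0.0286, 0.0661]
tool_rot: [-0.001, 1.0, 0.003, 0.0]
contact_force: [0.3, -0.0, 0.3]
gripper_width: 0.996
```

Request:
jog_arm([
  {"x": 0,"y": 0,"z": 0,"wx": 0,"wy": 0,"wz": 0},
  {"x": 0,"y": 0,"z": 0,"wx": 0,"wy": 0,"wz": 0},
  {"x": 0,"y": 0,"z": 0,"wx": 0,"wy": 0,"wz": 0},
  {"x": 0,"y": 0,"z": 0,"wx": 0,"wy": 0,"wz": 0},
  {"x": 0,"y": 0,"z": 0,"wx": 0,"wy": 0,"wz": 0},
  {"x": 0,"y": 0,"z": 0,"wx": 0,"wy": 0,"wz": 0},
  {"x": 0,"y": 0,"z": 0,"wx": 0,"wy": 0,"wz": 0},
  {"x": 0,"y": 0,"z": 0,"wx": 0,"wy": 0,"wz": 0},
], hand=-1, grip_force=40)

```text
t: 21.98
eef_pos: [0.4653, 0.0288, 0.0673]
tool_rot: [-0.001, 1.0, 0.003, 0.002]
contact_force: [-1.7, -0.8, 6.2]
gripper_width: 0.623
```

```bash
python3 - <<'E'
from tk import *
o=monitor.get_obs();z=o['eef_pos'][2]
go((.475,-.165,z+.19),down(0))
go((.46,-.357,z+.19),down(0))
E
```

```text
t 21.98 tcp [0.4653 0.0288 0.0673] shift [ 0.0457  0.9666 -0.9523] turn [-0.0008 -0.001   0.0018] grip 0.623 F [-1.7 -0.8  6.2]
t 21.98 tcp [0.4653 0.0288 0.0673] shift [-0.0348  1.9261 -0.955 ] turn [-0.0008 -0.001   0.0018] grip 0.623 F [-1.7 -0.8  6.2]
```

Request:
jog_arm([
  {"x": 0,"y": 0,"z": -0.04,"wx": 0,"wy": 0,"wz": 0},
  {"x": 0,"y": 0,"z": -0.15,"wx": 0,"wy": 0,"wz": 0},
  {"x": 0,"y": 0,"z": -0.3,"wx": 0,"wy": 0,"wz": 0},
  {"x": 0,"y": 0,"z": -0.46,"wx": 0,"wy": 0,"wz": 0},
  {"x": 0,"y": 0,"z": -0.62,"wx": 0,"wy": 0,"wz": 0},
  {"x": 0,"y": 0,"z": -0.78,"wx": 0,"wy": 0,"wz": 0},
  {"x": 0,"y": 0.03,"z": -0.9,"wx": 0,"wy": 0,"wz": 0},
  {"x": -0.01,"y": 0.12,"z": -0.96,"wx": 0,"wy": 0,"wz": 0},
  {"x": -0.01,"y": 0.27,"z": -0.97,"wx": 0,"wy": 0,"wz": 0},
  {"x": -0.01,"y": 0.43,"z": -0.97,"wx": 0,"wy": 0,"wz": 0},
  {"x": -0.02,"y": 0.59,"z": -0.97,"wx": 0,"wy": 0,"wz": 0},
  {"x": -0.02,"y": 0.75,"z": -0.97,"wx": 0,"wy": 0,"wz": 0},
])

```text
t: 22.98
eef_pos: [0.4609, -0.1231, 0.2618]
tool_rot: [-0.001, 1.0, 0.003, 0.002]
contact_force: [-0.1, -0.0, -1.7]
gripper_width: 0.623
```

```bash
python3 - <<'E'
from tk import *
go((.461,-.357,.255),down(0))
E
```

```text
t 22.98 tcp [ 0.4609 -0.1231  0.2618] shift [-0.0069  1.1695  0.0326] turn [-0.0003 -0.0011  0.002 ] grip 0.623 F [-0.1 -0.  -1.7]
```

Request:
jog_arm([
  {"x": 0,"y": 0.15,"z": 0,"wx": 0,"wy": 0,"wz": 0},
  {"x": 0,"y": 0.31,"z": 0,"wx": 0,"wy": 0,"wz": 0},
  {"x": 0,"y": 0.47,"z": 0,"wx": 0,"wy": 0,"wz": 0},
  {"x": 0,"y": 0.63,"z": 0,"wx": 0,"wy": 0,"wz": 0},
  {"x": 0,"y": 0.79,"z": 0.03,"wx": 0,"wy": 0,"wz": 0},
  {"x": 0,"y": 0.93,"z": 0.06,"wx": 0,"wy": 0,"wz": 0},
  {"x": 0,"y": 1.0,"z": 0.1,"wx": 0,"wy": 0,"wz": 0},
  {"x": 0,"y": 1.0,"z": 0.15,"wx": 0,"wy": 0,"wz": 0},
  {"x": 0,"y": 1.0,"z": 0.15,"wx": 0,"wy": 0,"wz": 0},
])

```text
t: 23.73
eef_pos: [0.4609, -0.3224, 0.2298]
tool_rot: [-0.002, 1.0, 0.003, 0.001]
contact_force: [0.6, 0.5, -0.9]
gripper_width: 0.621
```

```bash
python3 - <<'E'
from tk import *
go((.461,-.357,.0725),down(0))
snap('side','s7')
for c in ('side',):
  for r in finder.place_of(c,'crate_turrets')[:2]: print(r['confidence'],onz(c,r['location']))
E
```

```text
t 23.73 tcp [ 0.4609 -0.3224  0.2298] shift [-0.0014  0.1758  0.7857] turn [-0.0012 -0.0003  0.0017] grip 0.621 F [ 0.6  0.5 -0.9]
0.91 [ 0.50558732 -0.35850147  0.        ]
```

Request:
jog_arm([
  {"x": -0.001,"y": 0.1,"z": 0.03,"wx": 0,"wy": 0,"wz": 0},
  {"x": -0.001,"y": 0.175,"z": 0.13,"wx": 0,"wy": 0,"wz": 0},
  {"x": -0.001,"y": 0.175,"z": 0.26,"wx": 0,"wy": 0,"wz": 0},
  {"x": -0.001,"y": 0.175,"z": 0.4,"wx": 0,"wy": 0,"wz": 0},
  {"x": -0.001,"y": 0.175,"z": 0.54,"wx": 0,"wy": 0,"wz": 0},
  {"x": -0.001,"y": 0.175,"z": 0.65,"wx": 0,"wy": 0,"wz": 0},
  {"x": -0.001,"y": 0.175,"z": 0.72,"wx": 0,"wy": 0,"wz": 0},
  {"x": -0.001,"y": 0.175,"z": 0.755,"wx": 0,"wy": 0,"wz": 0},
  {"x": -0.001,"y": 0.175,"z": 0.77,"wx": 0,"wy": 0,"wz": 0},
  {"x": -0.001,"y": 0.175,"z": 0.778,"wx": 0,"wy": 0,"wz": 0},
  {"x": -0.001,"y": 0.175,"z": 0.782,"wx": 0,"wy": 0,"wz": 0},
  {"x": -0.001,"y": 0.175,"z": 0.784,"wx": 0,"wy": 0,"wz": 0},
])

```text
t: 24.83
eef_pos: [0.4637, -0.356, 0.0759]
tool_rot: [-0.001, 1.0, 0.004, 0.002]
contact_force: [0.0, 0.4, -1.0]
gripper_width: 0.624
```

Request:
jog_arm([
  {"x": 0,"y": 0,"z": 0.001,"wx": 0,"wy": 0,"wz": 0},
  {"x": 0,"y": 0,"z": 0.001,"wx": 0,"wy": 0,"wz": 0},
])

```text
t: 25.0
eef_pos: [0.4642, -0.3563, 0.0766]
tool_rot: [-0.0, 1.0, 0.004, 0.003]
contact_force: [0.5, 0.3, -2.0]
gripper_width: 0.62
```

Request:
jog_arm([
  {"x": -0.012,"y": 0,"z": 0.005,"wx": 0,"wy": 0,"wz": 0},
  {"x": -0.012,"y": 0,"z": 0.01,"wx": 0,"wy": 0,"wz": 0},
  {"x": -0.012,"y": 0,"z": 0.014,"wx": 0,"wy": 0,"wz": 0},
  {"x": -0.012,"y": 0,"z": 0.018,"wx": 0,"wy": 0,"wz": 0},
  {"x": -0.012,"y": 0,"z": 0.021,"wx": 0,"wy": 0,"wz": 0},
  {"x": -0.012,"y": 0,"z": 0.021,"wx": 0,"wy": 0,"wz": 0},
  {"x": -0.012,"y": 0,"z": 0.021,"wx": 0,"wy": 0,"wz": 0},
])

```text
t: 25.58
eef_pos: [0.4619, -0.3564, 0.0724]
tool_rot: [-0.0, 1.0, 0.004, 0.003]
contact_force: [-1.8, -0.7, -0.8]
gripper_width: 0.623
```

Request:
jog_arm([
  {"x": 0,"y": 0,"z": 0.003,"wx": 0,"wy": 0,"wz": 0},
  {"x": 0,"y": 0,"z": 0.006,"wx": 0,"wy": 0,"wz": 0},
  {"x": 0,"y": 0,"z": 0.006,"wx": 0,"wy": 0,"wz": 0},
  {"x": 0,"y": 0,"z": 0.006,"wx": 0,"wy": 0,"wz": 0},
])

```text
t: 25.92
eef_pos: [0.4622, -0.3564, 0.0723]
tool_rot: [0.0, 1.0, 0.004, 0.003]
contact_force: [-2.7, 1.7, 9.7]
gripper_width: 0.623
```

Floor contact (9.7 N), so release and rise clear.

Request:
jog_arm([
  {"x": 0,"y": 0,"z": 0,"wx": 0,"wy": 0,"wz": 0},
  {"x": 0,"y": 0,"z": 0,"wx": 0,"wy": 0,"wz": 0},
  {"x": 0,"y": 0,"z": 0,"wx": 0,"wy": 0,"wz": 0},
  {"x": 0,"y": 0,"z": 0,"wx": 0,"wy": 0,"wz": 0},
  {"x": 0,"y": 0,"z": 0,"wx": 0,"wy": 0,"wz": 0},
  {"x": 0,"y": 0,"z": 0,"wx": 0,"wy": 0,"wz": 0},
  {"x": 0,"y": 0,"z": 0,"wx": 0,"wy": 0,"wz": 0},
], hand=1)

```text
t: 26.5
eef_pos: [0.4622, -0.3563, 0.0722]
tool_rot: [0.0, 1.0, 0.004, 0.003]
contact_force: [-0.5, 0.3, -0.6]
gripper_width: 1.001
```

Request:
jog_arm([
  {"x": 0,"y": 0,"z": -0.06,"wx": 0,"wy": 0,"wz": 0},
  {"x": 0,"y": 0,"z": -0.2,"wx": 0,"wy": 0,"wz": 0},
  {"x": 0,"y": 0,"z": -0.36,"wx": 0,"wy": 0,"wz": 0},
  {"x": 0,"y": 0,"z": -0.54,"wx": 0,"wy": 0,"wz": 0},
  {"x": 0,"y": 0,"z": -0.72,"wx": 0,"wy": 0,"wz": 0},
  {"x": 0,"y": 0,"z": -0.9,"wx": 0,"wy": 0,"wz": 0},
  {"x": 0,"y": 0,"z": -0.9,"wx": 0,"wy": 0,"wz": 0},
  {"x": 0,"y": 0,"z": -0.9,"wx": 0,"wy": 0,"wz": 0},
])

```text
t: 27.17
eef_pos: [0.4625, -0.3565, 0.2553]
tool_rot: [0.002, 1.0, 0.004, 0.005]
contact_force: [0.5, -0.3, -0.5]
gripper_width: 1.0
```

```bash
python3 - <<'E'
from tk import *
a=snap('side','s8');b=snap('wrist','w8');c=snap('scene','c8')
cv2.imwrite('pics/m8.png',np.vstack([np.hstack([cv2.resize(a[90:330,80:400],(400,300)),cv2.resize(c[90:330,90:410],(400,300))]),np.hstack([cv2.resize(b,(400,300)),np.zeros((300,400,3),np.uint8)])])[:,:,::-1])
pts=[]
for n_,im,(x0,y0,x1,y1) in (('scene',c,(193,190,217,228)),('side',a,(295,143,318,182))):
    im=im.astype(int);m=np.zeros(im.shape[:2],np.uint8);m[y0:y1,x0:x1]=(im[...,2]-im[...,0]>40)[y0:y1,x0:x1]
    p=cv2.findNonZero(m)[:,0];pts.append((n_,p.mean(0)))
print('handle',tri(pts))
cal=cams.get_calibration('wrist')
for r in finder.place_of('wrist','turret')[:3]: print(r['confidence'],r['location'],onz('wrist',r['location'],.005,cal))
go((.46,-.357,.25))
E
```

```text
handle (array([ 0.47845473, -0.14122472,  0.09972101]), np.float64(0.00114632252089361))
0.93 [82.5, 230.8] [ 0.35436807 -0.08111913  0.005     ]
0.73 [181.3, 241.9] [ 0.3380945  -0.23832871  0.005     ]
0.68 [253.6, 166.8] [ 0.45807938 -0.35105116  0.005     ]
t 27.37 tcp [ 0.4602 -0.356   0.2509] shift [-0.0012  0.0052  0.0047] turn [0. 0. 0.] grip 1.002 F [ 0.6  0.1 -0.3]
```

View pics/m8.png

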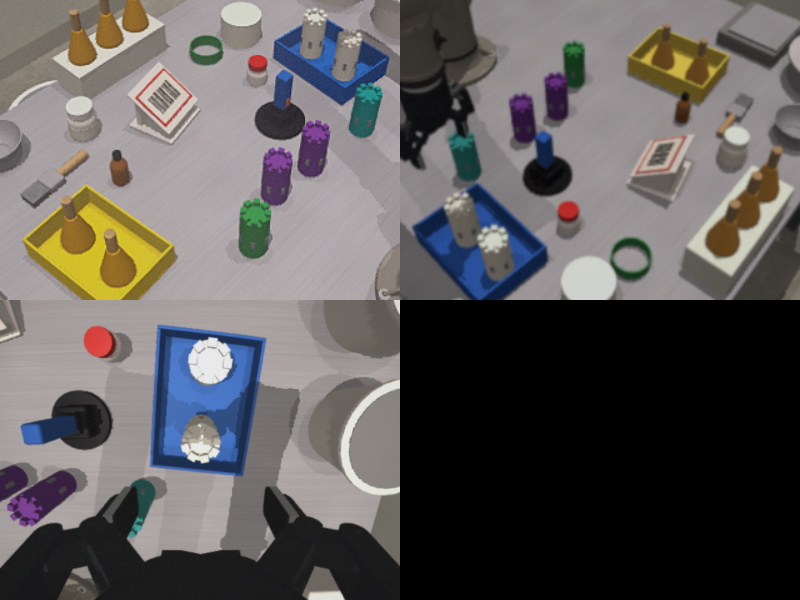

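Everything is in place: both pieces stand upright in their crates, the scanner is on its pad, the bystanders look undisturbed, and the hand is clear. Handing in.

```bash
python3 - <<'E'
from station import bot
print(bot.hand_in())
E
```

```text
the job is handed in; nothing more can be done
None
```

The cake order is booked and packed, and I handed it in at about 27 s of the 72 s allowed; no verdict was reported.

- **Scan:** I held the scanner still at the ticket for over two seconds. By the arm's pose, its focus point was about 1 mm from my measured ticket centre and its beam within 1 degree of the normal. The learned finder reported no focus point in either picture, so this rests on the arm's pose and the picture.
- **Scanner back on its pad:** I set it down with about 2 N of contact and released it. At the last check the handle was within about 1 mm of where it stood at the start.
- **Gold spire:** It stands upright in the free half of the yellow crate. I released it after floor contact at about 5.5 N.
- **White turret:** It stands upright in the blue crate beside the fixed one. I released it after floor contact at about 10 N. The finder put its foot within about 7 mm of where I released it.
- **Other things:** The last pictures show the bystanders and look-alikes where they were. I judged this by eye and did not measure each one. The hand was open and clear, with no contact force.

No check failed. The early corner picks for the crates disagreed by up to about 1 cm, well inside the room in the crates.

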